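Unstack the sweet tins onto their display stands

TASK

Two little stacks of sweet tins are waiting on the cake-shop counter. Take them apart and set each of the four tins upright in the middle of the display stand of its own shape and size (large round, small round, square, oblong), the square and oblong tins lined up with their stands' edges. Do not tip a tin over, leave the jar and the cup where they are, and let go of everything.

Things in the scene. Friction and masses are not known exactly. Their poses are not given: they have to be found in the camera images.
- round_tin: Pale pink sweet tin with a flat lid edged in brass, the large round one: diameter 62 mm, height 50 mm, about 0.2 kg. At the start it stands on the counter and carries one of the two smaller tins (small or oblong, either may be on either), roughly centred on its lid. Its origin is the centre of its underside, z up.
- square_tin: Pale pink sweet tin with a flat lid edged in brass, square: 60 x 60 mm, height 50 mm, about 0.2 kg. At the start it stands on the counter and carries one of the two smaller tins (small or oblong, either may be on either), roughly centred on its lid. Its origin is the centre of its underside, z up, x and y normal to its side faces.
- small_tin: Pale pink sweet tin with a flat lid edged in brass, the small round one: diameter 40 mm, height 50 mm, about 0.12 kg. At the start it stands on the lid of the round tin or of the square tin (either). Its origin is the centre of its underside, z up.
- oblong_tin: Pale pink sweet tin with a flat lid edged in brass, oblong: 76 mm along its x, 34 mm along its y, height 40 mm, about 0.13 kg. At the start it stands on the lid of the round tin or of the square tin (either). Its origin is the centre of its underside, z up.
- round_stand: Low display stand fixed to the counter, white ceramic with a brass edge and a wooden top face, for the large round tin: round top of diameter 90 mm, flat, 35 mm above the counter. Its origin is on the counter under its centre, z up.
- square_stand: Low display stand fixed to the counter, white ceramic with a brass edge and a wooden top face, for the square tin: square top 88 x 88 mm, flat, 30 mm above the counter. Its origin is on the counter under its centre, z up, x and y normal to its edges.
- small_stand: Low display stand fixed to the counter, white ceramic with a brass edge and a wooden top face, for the small round tin: round top of diameter 64 mm, flat, 45 mm above the counter. Its origin is on the counter under its centre, z up.
- oblong_stand: Low display stand fixed to the counter, white ceramic with a brass edge and a wooden top face, for the oblong tin: oblong top 104 mm along its x, 60 mm along its y, flat, 35 mm above the counter. Its origin is on the counter under its centre, z up.
- jar: Bystander, to be left alone: closed jar with a black cap and paper label, diameter 50 mm, height 75 mm, loose on the counter. Origin at the centre of its underside, z up.
- cup: Bystander, to be left alone: open white ceramic cup, rim diameter 68 mm, height 65 mm, loose on the counter. Origin at the centre of its underside, z up.
Things that resemble listed ones, but are neither listed nor needed, are in the scene too. Leave any green look-alike of the round_tin alone.

How it is judged (in metres and radians):
At the end, for the whole second after the job is handed in: Each tin at rest and upright (0.1 rad) on the top of the stand of its own shape and size (height within 4 mm), within 12 mm of its centre; square and oblong tins within 0.2 rad of their stands' edges; jar and cup upright (0.4 rad), within 30 mm of their start (horizontal distance between round_tin and round_stand below 0.012 m and z of round_tin in the frame of round_stand between 0.031 and 0.039 m and angle between each of round_tin, square_tin, small_tin, oblong_tin's own z axis and vertical below 0.1 rad and linear speed of each of round_tin, square_tin, small_tin, oblong_tin below 0.02 m/s and angular speed of each of round_tin, square_tin, small_tin, oblong_tin below 0.2 rad/s and horizontal distance between square_tin and square_stand below 0.012 m and z of square_tin in the frame of square_stand between 0.026 and 0.034 m and horizontal distance between small_tin and small_stand below 0.012 m and z of small_tin in the frame of small_stand between 0.041 and 0.049 m and horizontal distance between oblong_tin and oblong_stand below 0.012 m and z of oblong_tin in the frame of oblong_stand between 0.031 and 0.039 m and (angle between the x axis of square_tin and the x axis of square_stand, either way round below 0.2 rad or angle between the x axis of square_tin and the y axis of square_stand, either way round below 0.2 rad) and angle between the x axis of oblong_tin and the x axis of oblong_stand, either way round below 0.2 rad and not (distance of any of jar, cup from where it was at the start of the episode above 0.03 m or angle between any of jar, cup's own z axis and vertical above 0.4 rad)); the robot touches nothing.
It fails at once if the jar or the cup is moved more than 30 mm or tipped (distance of any of jar, cup from where it was at the start of the episode above 0.03 m or angle between any of jar, cup's own z axis and vertical above 0.4 rad).
It fails at once if a tin is tipped over (more than 0.7 rad) (angle between any of round_tin, square_tin, small_tin, oblong_tin's own z axis and vertical above 0.7 rad).
It also fails if it takes over 112 s, if anything falls off the work surface, if the arm or the gripper's body presses on something with over 40 N, if the wrist force passes 120 N, or if a joint passes its speed limit or range.

ROBOT

A 6-joint arm with a two-finger parallel gripper is mounted at the origin on the work surface. World frame = base frame: x ahead of the robot, y to its left, z up, the work surface at z = 0. Lengths are in m, angles in degrees, forces in N, time in s.
With the tool pointing down it reaches from about 0.35 to 0.975 m from the base axis. Payload 7.1 kg.
Tool frame: the origin (TCP) lies at the very end of the fingers, on their centre line; the grasp point (between the pads) lies 19 mm behind it (ctrl.pinch_z is the distance from the TCP to the grasp point, in m); z points along the fingers, x is the direction in which the jaws open and shut, and the axes are right-handed (so a half turn about z gives the same grasp; the last joint's range is limited). The gripper opens to 88 mm and grips with 3 to 60 N. Pads are 20 mm wide; open, the fingers measure 115 mm over their backs; the gripper's body (75 mm by 178 mm) begins 61 mm behind the grasp point.
Start: joints at [65.145, 24.242, 93.386, -0, 62.372, -1.089], TCP at [0.252, 0.572, 0.188] pointing down, gripper open.
Joint ranges: [-172.04, 172.04], [-51.8, 120.97], [4.93, 147.93], [-75.15, 255.16], [6.16, 154.13], [-145.62, 145.62]. Speed limits (degrees/s): [136.94, 136.94, 172.46, 180, 180, 180].

INTERFACE

Orientations are given as [roll, pitch, yaw] about the fixed x, y, z axes, in that order (R = Rz(yaw) Ry(pitch) Rx(roll)).
In Python, from plant import ctrl, eyes, sign_off, finder gives the robot as it stands.
- The arm moves only by the shell command python3 -m pendant 'ROWS' [OPENING]. ROWS is a JSON object of lists of equal length, an entry for each row: "xyz": the shift along the world's x, y, z in mm, a list of three; "twist": the turn about the world's z in degrees. A call has 1 to 8 rows; each row shifts and turns the commanded pose from where the row before left it; what a row does not reach is not made up. A row lasts 1/12 s, in which the tool goes at most 41.7 mm and 7.16 degrees, less where a joint would pass 70% of its speed; a pose out of reach is approached as far as the arm can. A call with a gripper value outside its range is refused whole. OPENING is the finger opening in mm, from 0 to 87.8, set as the call begins (- or left out, the last holds). The fingers move at their own pace and stop on an object; the grip force is fixed at half the most. Time passes only in rows, so rows that do not move let the fingers close. It gives the time, the measured TCP pose, the force and the opening at its end, in the units of the state.
- ctrl.state(): the state, without advancing time (a new reading comes with each control period).
- eyes.capture(name): name is "scene" or "top" or "wrist"; returns a dict with "image" (480x640x3 uint8, red, green, blue), "intrinsics" (3x3 intrinsics, pixels), "R" (3x3) and "t" (3): a world point X has camera coordinates R X + t. Camera axes: x right, y down, z forward; pixel columns grow to the right and rows downward; lengths in m; the calibration is good to about 2 mm. A picture is of the moment at which its call begins. There is no depth.
- sign_off(): hands the job in, once; it reports no verdict.
Trained networks look in the newest picture that a camera, given by its name, has taken for a name from the list of things; names that differ only in an ending like _2 or _b are one class to them, and where a whole thing is asked for, a point or a joint stands for the part that bears it (a point fixed in the world has none). Each returns a list of dicts, best first, with "p" (0 to 1); they miss things now and then, are a little off and sometimes report something else, mostly with a low value. They report only what shows in the picture. A call takes as long as a camera call. They do not tell look-alikes from the thing itself.
- finder.search_frame(camera, query): "position" ([x, y, z] in m, in the coordinates of the camera as it stood for that picture, good to about 4 mm: the middle of the surface that is visible of it).
- finder.cut_out(camera, query): "mask" (480x640 bool, what is visible of it).
The state is a dict: "t": time; "joint_positions": joint angles; "dq": joint speeds; "effort": joint torques, N m; "ee_pos": TCP position; "eef_rot": TCP orientation; "contact_force": force on the tool from outside, world axes, zero at the start; "ft_torque": the same for the moment, N m; "gripper_width": opening from 0.0 (shut) to 1.0 (fully open).
Only numpy, scipy, OpenCV 4.12 (cv2) and the standard library are available. Lean on these libraries where they do the work, as an engineer would, in place of code of your own. Each camera call takes 0.05 s, during which the arm holds its last target. There are 200 camera calls.

## Working session

There is one attempt and no reset: what is moved stays moved. The work goes in short steps, Python scripts to look and compute and a shell command to move; the robot and the scene stay as the last step left them, time stands still between calls to the robot, and variables do not carry over. Pictures are saved under pics/ and viewed, about 12 in all and at most 16, crops included, and the job is handed in when it is done.

```bash
mkdir -p pics; cat > h.py <<'E'
import numpy as np, cv2
from plant import ctrl, eyes, sign_off, finder
def world(c,p): return c["R"].T@(np.array(p)-c["t"])
def ray(c,u,v,z):
    d=c["R"].T@np.linalg.inv(c["intrinsics"])@np.array([u,v,1.]); o=-c["R"].T@c["t"]
    return o+d*(z-o[2])/d[2]
def proj(c,X):
    q=c["intrinsics"]@(c["R"]@np.array(X)+c["t"]); return q[:2]/q[2]
def save(im,n): cv2.imwrite("pics/"+n,cv2.cvtColor(np.ascontiguousarray(im),cv2.COLOR_RGB2BGR))
E
python3 - <<'E'
from h import *
print(ctrl.state())
names="round_tin square_tin small_tin oblong_tin round_stand square_stand small_stand oblong_stand jar cup".split()
for cam in ("top","scene"):
    c=eyes.capture(cam); save(c["image"],cam+"0.png"); print(cam,-c["R"].T@c["t"])
    for n in names:
        for r in finder.search_frame(cam,n)[:3]:
            w=world(c,r["position"]); print(n,round(r["p"],2),w.round(3),proj(c,w).round())
E
```

```text
{'t': 0.0, 'joint_positions': array([ 6.51444526e+01,  2.42830711e+01,  9.34346341e+01,  8.26181467e-04,
        6.23729815e+01, -1.08979196e+00]), 'dq': array([ 0.02705071,  0.02626996,  0.01993521, -0.11280118, -0.07764311,
        0.05833029]), 'effort': array([ 2.40585330e-03, -5.44622254e+01, -2.73667520e+01,  6.44784328e-02,
        2.26487214e-02, -1.44868659e-04]), 'ee_pos': array([0.25158595, 0.57141987, 0.18769462]), 'eef_rot': array([-1.79997544e+02,  9.06564113e-02,  6.62338629e+01]), 'contact_force': array([ 1.07689931,  1.40611139, -0.42589813]), 'ft_torque': array([-0.00205862, -0.02477758,  0.04498036]), 'gripper_width': 0.9986951063710401}
top [ 5.44488333e-01 -4.04089805e-04  9.59301623e-01]
round_tin 0.61 [0.639 0.218 0.048] [202. 225.]
square_tin 0.77 [ 0.454 -0.018  0.047] [324. 316.]
small_tin 0.56 [0.634 0.231 0.096] [189. 226.]
oblong_tin 0.68 [0.456 0.001 0.092] [314. 318.]
oblong_tin 0.24 [0.639 0.215 0.047] [204. 225.]
round_stand 0.8 [ 0.452 -0.22   0.036] [426. 313.]
square_stand 0.75 [ 0.615 -0.012  0.033] [319. 235.]
square_stand 0.43 [ 0.454 -0.218  0.035] [425. 312.]
small_stand 0.74 [0.465 0.199 0.047] [213. 314.]
oblong_stand 0.61 [ 0.621 -0.214  0.036] [419. 229.]
cup 0.57 [ 0.796 -0.139  0.034] [379. 144.]
scene [ 1.04607473 -0.21989157  0.64144361]
round_tin 0.82 [0.662 0.216 0.035] [439. 215.]
round_tin 0.63 [0.627 0.118 0.049] [382. 217.]
square_tin 0.85 [ 0.473 -0.022  0.034] [270. 193.]
small_tin 0.81 [0.652 0.225 0.088] [447. 188.]
oblong_tin 0.75 [ 0.47  -0.007  0.087] [275. 168.]
round_stand 0.89 [ 0.464 -0.222  0.031] [162. 231.]
square_stand 0.97 [ 0.625 -0.015  0.029] [312. 252.]
small_stand 0.66 [0.472 0.192 0.044] [370. 152.]
oblong_stand 0.9 [ 0.629 -0.218  0.04 ] [193. 300.]
oblong_stand 0.43 [ 0.461 -0.224  0.031] [161. 230.]
jar 0.85 [0.786 0.142 0.055] [453. 278.]
cup 0.87 [ 0.779 -0.14   0.036] [282. 361.]
```

View pics/top0.png

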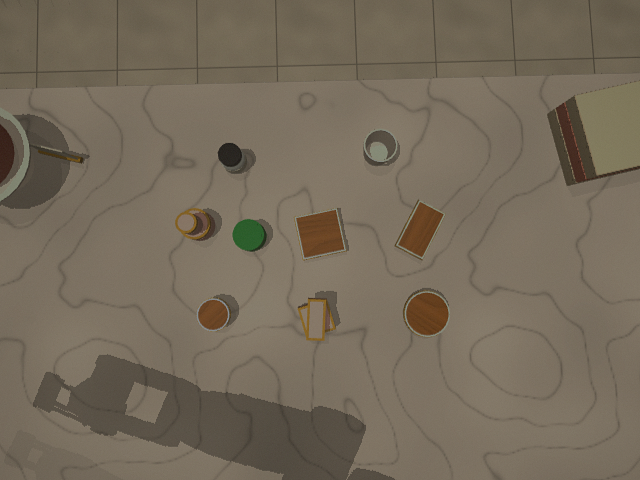

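View pics/scene0.png

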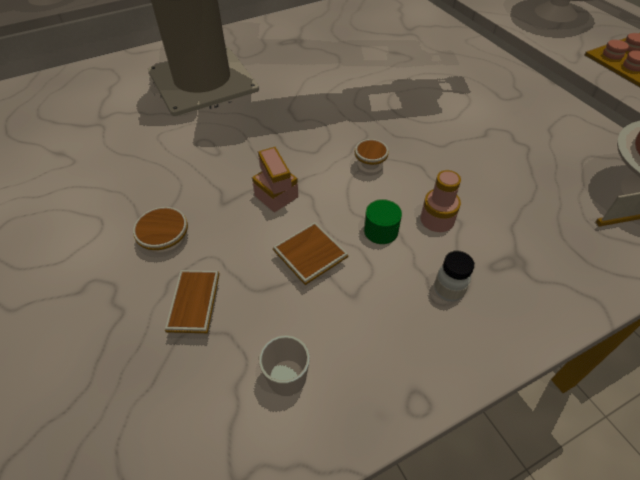

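The pink stacks are at (195,223), small on round, and at (316,318), oblong on square. The green can at (249,235) is the decoy. Next I measure the outlines in the top view.

```bash
cat > m.py <<'E'
from h import *
H=dict(round_stand=.035,square_stand=.03,small_stand=.045,oblong_stand=.035,oblong_tin=.09,small_tin=.1,square_tin=.05,round_tin=.05,jar=.075,cup=.065)
def rect(c,m,z):
    m=m.astype(np.uint8); cs,_=cv2.findContours(m,cv2.RETR_EXTERNAL,cv2.CHAIN_APPROX_NONE)
    k=max(cs,key=cv2.contourArea)[:,0]
    P=np.array([ray(c,u,v,z)[:2] for u,v in k])
    (cx,cy),(w,h),a=cv2.minAreaRect((P*1000).astype(np.float32))
    if w<h: w,h,a=h,w,a+90
    (ex,ey),er=cv2.minEnclosingCircle((P*1000).astype(np.float32))
    return f"rect c=({cx:.0f},{cy:.0f}) {w:.0f}x{h:.0f} long axis {a%180:.1f} | circle c=({ex:.0f},{ey:.0f}) d={2*er:.0f}"
E
python3 - <<'E'
from m import *
c=eyes.capture("top")
for n in H:
    for r in finder.cut_out("top",n)[:2]: print(n,round(r["p"],2),rect(c,r["mask"],H[n]))
im=c["image"]
a=cv2.resize(im[195:255,160:280],(800,400),interpolation=cv2.INTER_CUBIC)
b=cv2.resize(im[285:350,276:366],(277,200),interpolation=cv2.INTER_CUBIC)
o=np.zeros((600,800,3),np.uint8);o[:400]=a;o[400:,:277]=b
b2=cv2.resize(im[205:265,280:370],(300,200),interpolation=cv2.INTER_CUBIC);o[400:,300:600]=b2;save(o,"crop1.png")
E
```

```text
round_stand 0.72 rect c=(453,-220) 87x87 long axis 87.5 | circle c=(453,-219) d=91
square_stand 0.63 rect c=(617,-14) 92x91 long axis 9.8 | circle c=(616,-14) d=122
small_stand 0.82 rect c=(464,198) 67x64 long axis 88.3 | circle c=(463,198) d=69
oblong_stand 0.63 rect c=(620,-215) 105x62 long axis 150.9 | circle c=(621,-214) d=117
oblong_stand 0.28 rect c=(451,-28) 59x22 long axis 178.2 | circle c=(451,-21) d=59
oblong_tin 0.89 rect c=(454,-1) 78x35 long axis 175.9 | circle c=(454,-1) d=81
small_tin 0.8 rect c=(638,230) 50x38 long axis 70.9 | circle c=(637,231) d=51
square_tin 0.56 rect c=(454,-28) 56x17 long axis 178.2 | circle c=(454,-22) d=56
round_tin 0.75 rect c=(617,126) 64x62 long axis 43.9 | circle c=(617,126) d=66
round_tin 0.73 rect c=(642,222) 61x56 long axis 175.0 | circle c=(644,226) d=69
jar 0.66 rect c=(766,152) 65x47 long axis 32.0 | circle c=(767,151) d=65
cup 0.98 rect c=(783,-134) 75x61 long axis 133.4 | circle c=(781,-136) d=78
```

View pics/crop1.png

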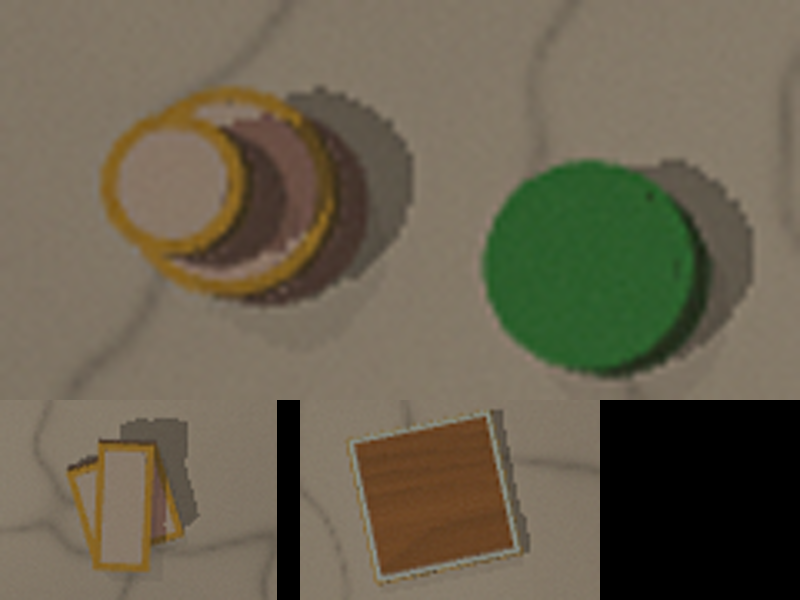

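Pink with a brass edge at crop (232,192) is the real round tin, with the small tin at (173,185). The green one at (592,265) has no brass and is the decoy. I'll work out the centres, then go above the small tin.

```bash
python3 - <<'E'
from m import *
c=eyes.capture("top")
print("small",ray(c,185.9,222.7,.1),"round",ray(c,194.8,223.8,.05))
E
python3 -m pendant '{"xyz":[[30,-30,10],[30,-30,0],[30,-26,0],[30,-26,0],[30,-26,0],[30,-26,0],[30,-26,0],[30,-26,0]],"twist":[-7,-7,-7,-7,-7,-7,-7,-7]}' 87
python3 -m pendant '{"xyz":[[30,-26,0],[30,-26,0],[30,-26,0],[30,-26,0],[24,-20,0],[0,0,0]],"twist":[-7,-7,-7,-3,0,0]}'
python3 - <<'E'
from m import *
c=eyes.capture("wrist"); save(c["image"],"w1.png"); print(ctrl.state()["ee_pos"],ctrl.state()["eef_rot"])
for n in ("small_tin","round_tin"):
    for r in finder.cut_out("wrist",n)[:2]: print(n,round(r["p"],2),rect(c,r["mask"],H[n]))
E
```

```text
small [0.63941877 0.23562121 0.1       ] round [0.64225776 0.23187836 0.05      ]
t: 2.37
ee_pos: [0.4912, 0.3564, 0.1982]
eef_rot: [-180.0, -0.0, 9.9]
contact_force: [0.9, 0.5, 0.7]
gripper_width: 0.989
t: 2.87
ee_pos: [0.6382, 0.2297, 0.198]
eef_rot: [180.0, -0.1, -14.0]
contact_force: [-0.7, 1.6, -0.9]
gripper_width: 0.99
[0.63594813 0.23152647 0.19772607] [-1.79998059e+02 -2.37316280e-02 -1.39850960e+01]
small_tin 0.57 rect c=(642,238) 47x39 long axis 75.9 | circle c=(642,238) d=48
round_tin 0.84 rect c=(649,240) 61x51 long axis 151.1 | circle c=(646,236) d=65
round_tin 0.56 rect c=(622,135) 81x61 long axis 71.2 | circle c=(622,135) d=82
```

View pics/w1.png

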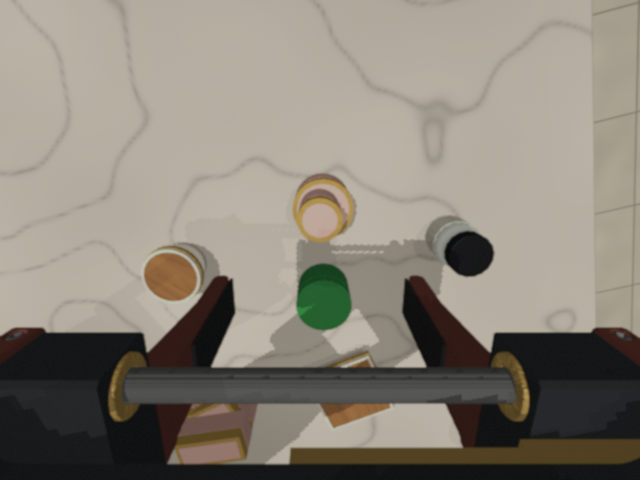

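The small tin's lid is at (320,219) and the round tin's at (323,206), both clear of green at (323,297). The top view and the wrist view agree on about (640,236), so I descend and grip.

```bash

python3 -m pendant '{"xyz":[[4,4,-30],[0,0,-35],[0,0,-35],[0,0,-25],[0,0,-9],[0,0,0]],"twist":[0,0,0,0,0,0]}'
python3 -m pendant '{"xyz":[[0,0,0],[0,0,0],[0,0,0],[0,0,0],[0,0,0],[0,0,0],[0,0,0],[0,0,0]],"twist":[0,0,0,0,0,0,0,0]}' 20
```

```text
t: 3.52
ee_pos: [0.6352, 0.2384, 0.0616]
eef_rot: [179.8, 0.3, -13.7]
contact_force: [-0.2, -0.7, -1.0]
gripper_width: 0.988
t: 4.18
ee_pos: [0.6385, 0.2378, 0.0644]
eef_rot: [-180.0, -0.1, -13.8]
contact_force: [1.5, -0.4, 0.7]
gripper_width: 0.438
```

```bash

python3 -m pendant '{"xyz":[[0,0,15],[0,0,25],[-15,-3,10],[-35,-7,0],[-35,-7,0],[-35,-7,0],[-35,-7,0],[-22,-7,0]],"twist":[0,0,0,0,0,0,0,0]}'
python3 -m pendant '{"xyz":[[0,0,0],[0,0,0],[0,0,0]],"twist":[0,0,0]}'
python3 - <<'E'
from m import *
for n in ("small_tin","small_stand","round_tin"):
  for cam in ("wrist","top"):
    c=eyes.capture(cam)
    for r in finder.cut_out(cam,n)[:2]: print(n,cam,round(r["p"],2),rect(c,r["mask"],{"small_tin":.145}.get(n,H[n])))
    if n=="small_tin":save(c["image"],cam+"2.png")
print(np.mean([ctrl.state()["ee_pos"] for _ in range(1)],0))
E
```

```text
t: 4.85
ee_pos: [0.4572, 0.199, 0.1145]
eef_rot: [179.9, 0.1, -13.7]
contact_force: [-0.3, -0.3, -0.3]
gripper_width: 0.436
t: 5.1
ee_pos: [0.4625, 0.2004, 0.1151]
eef_rot: [-179.9, -0.1, -13.8]
contact_force: [0.6, -0.1, -0.5]
gripper_width: 0.431
small_tin wrist 0.76 rect c=(462,202) 57x39 long axis 78.1 | circle c=(465,201) d=57
small_tin top 0.54 rect c=(460,184) 43x20 long axis 146.3 | circle c=(463,187) d=44
small_stand wrist 0.66 rect c=(466,206) 65x52 long axis 168.2 | circle c=(465,200) d=66
small_stand top 0.65 rect c=(464,185) 64x39 long axis 1.3 | circle c=(464,196) d=65
round_tin wrist 0.88 rect c=(608,135) 90x61 long axis 134.6 | circle c=(609,136) d=90
round_tin wrist 0.87 rect c=(633,233) 83x61 long axis 173.7 | circle c=(633,235) d=84
round_tin top 0.91 rect c=(617,126) 67x61 long axis 43.6 | circle c=(619,125) d=69
round_tin top 0.56 rect c=(641,229) 71x61 long axis 61.9 | circle c=(642,229) d=72
[0.46100475 0.19982928 0.11396909]
```

View pics/wrist2.png

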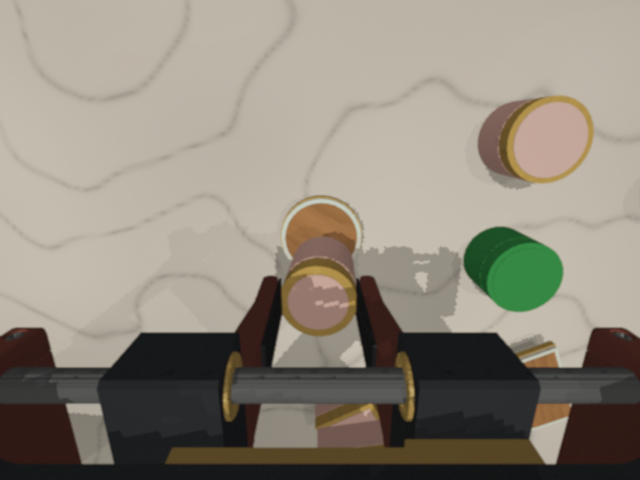

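The tin is upright in the jaws, lid at (319,298). The stand top is around (321,234).

```bash
python3 - <<'E'
from m import *
c=eyes.capture("wrist")
print(ray(c,319,298,.150),ray(c,321,234,.045),ray(c,549,140,.05))
c=eyes.capture("top"); f,_=None,0
im=c["image"]; save(cv2.resize(im[270:350,160:280],(600,400),interpolation=cv2.INTER_CUBIC),"t3.png")
E
```

```text
[0.46094219 0.19861896 0.15      ] [0.46322348 0.20024144 0.045     ] [0.64006558 0.23157561 0.05      ]
```

```bash

python3 -m pendant '{"xyz":[[2,1,-25],[0,0,-18],[0,0,-8],[0,0,-2],[0,0,-1],[0,0,0],[0,0,0]],"twist":[0,0,0,0,0,0,0]}'
python3 -m pendant '{"xyz":[[0,0,0],[0,0,0],[0,0,0],[0,0,0],[0,0,0],[0,0,35],[0,0,35],[0,0,30]],"twist":[0,0,0,0,0,0,0,0]}' 70
```

```text
t: 6.38
ee_pos: [0.4636, 0.2011, 0.0608]
eef_rot: [-180.0, -0.1, -13.8]
contact_force: [0.1, 0.0, -0.8]
gripper_width: 0.433
t: 7.05
ee_pos: [0.4628, 0.2008, 0.1614]
eef_rot: [180.0, 0.0, -13.8]
contact_force: [1.2, 0.0, 0.1]
gripper_width: 0.796
```

```bash

python3 -m pendant '{"xyz":[[15,3,20],[35,6,0],[35,6,0],[35,6,0],[35,6,0],[23,4,0],[0,0,0],[0,0,0]],"twist":[0,0,0,0,0,0,0,0]}' 87
python3 - <<'E'
from m import *
c=eyes.capture("wrist"); save(c["image"],"w4.png"); print(ctrl.state()["ee_pos"])
for n in ("round_tin","small_tin","small_stand"):
    for r in finder.cut_out("wrist",n)[:2]: print(n,round(r["p"],2),rect(c,r["mask"],dict(H,small_tin=.095)[n]))
E
```

```text
t: 7.72
ee_pos: [0.6413, 0.2317, 0.1792]
eef_rot: [180.0, 0.1, -13.8]
contact_force: [-0.5, -0.2, -0.6]
gripper_width: 0.99
[0.64020844 0.23158    0.17924741]
round_tin 0.77 rect c=(621,136) 82x60 long axis 76.2 | circle c=(621,136) d=83
round_tin 0.74 rect c=(644,235) 67x61 long axis 76.2 | circle c=(645,234) d=68
small_stand 0.89 rect c=(477,206) 70x66 long axis 35.8 | circle c=(473,205) d=78
```

View pics/w4.png

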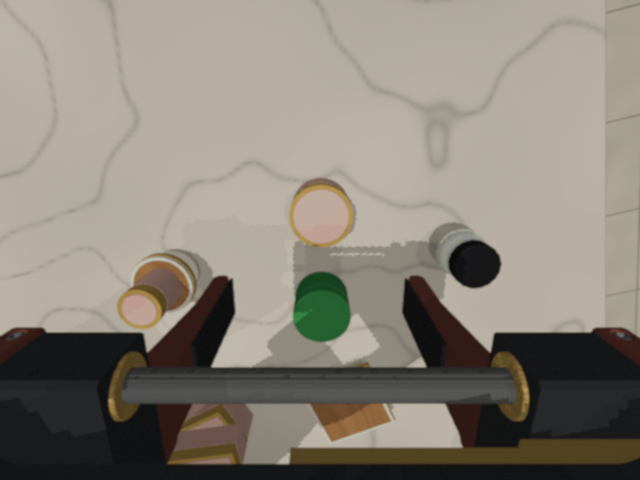

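The small tin stands on its stand at (142,306). The round tin's lid, at (322,215), is in line with the jaws.

```bash

python3 -m pendant '{"xyz":[[1,1,-35],[0,0,-35],[0,0,-35],[0,0,-30],[0,0,-20],[0,0,-9],[0,0,0]],"twist":[0,0,0,0,0,0,0]}'
python3 -m pendant '{"xyz":[[0,0,0],[0,0,0],[0,0,0],[0,0,0],[0,0,0],[0,0,0],[0,0,0]],"twist":[0,0,0,0,0,0,0]}' 45
```

```text
t: 8.5
ee_pos: [0.6399, 0.2323, 0.0141]
eef_rot: [179.9, 0.2, -13.8]
contact_force: [-1.2, -0.5, 0.0]
gripper_width: 0.988
t: 9.08
ee_pos: [0.6421, 0.2329, 0.0164]
eef_rot: [-180.0, -0.0, -13.8]
contact_force: [-0.5, 0.6, 1.0]
gripper_width: 0.52
```

The opening is 46 mm, but the tin should read 62. I'll look before moving.

```bash
python3 - <<'E'
from m import *
c=eyes.capture("wrist"); d=eyes.capture("scene")
o=np.hstack([cv2.resize(c["image"],(480,360)),cv2.resize(d["image"][120:300,330:490],(320,360),interpolation=cv2.INTER_CUBIC)]);save(o,"w5.png")
print(ctrl.state()["gripper_width"],proj(c,[.641,.232,.05]))
E
```

```text
0.5141110062491665 [316.80028086 295.65460077]
```

View pics/w5.png

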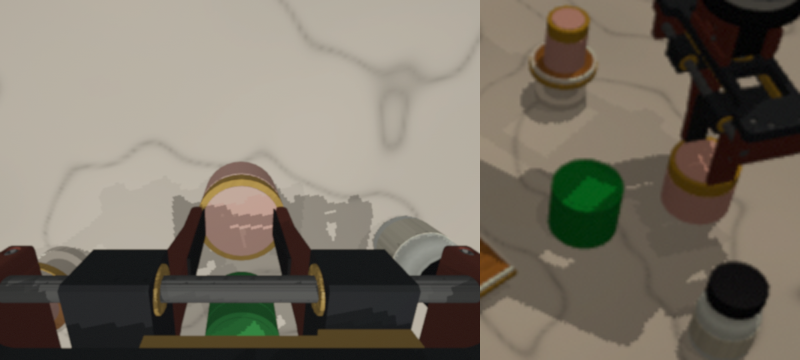

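```bash
python3 - <<'E'
from m import *
c=eyes.capture("wrist")
print(ray(c,321,289,.05), ctrl.state()["ee_pos"],ctrl.state()["gripper_width"])
T=np.array([.6405,.2325,.014]);x=np.array([np.cos(np.radians(-13.8)),np.sin(np.radians(-13.8)),0]);y=np.array([x[1],-x[0],0])
for s in(-1,1):
  for w in (.0225,.031):
    print(s,w,[proj(c,T+s*w*x+q*y*.01).round() for q in(-1,1)],[proj(c,T+s*w*x+q*y*.01+[0,0,.036]).round() for q in(-1,1)])
m=finder.cut_out("wrist","round_tin")
for r in m: print(r["p"],rect(c,r["mask"],.05))
save(c["image"][200:480,160:480].repeat(2,0).repeat(2,1),"w6.png")
E
```

```text
[0.6439687  0.23523264 0.05      ] [0.64212138 0.23287997 0.01623762] 0.5104409106988399
-1 0.0225 [array([279., 253.]), array([280., 283.])] [array([271., 277.]), array([273., 312.])]
-1 0.031 [array([265., 253.]), array([266., 283.])] [array([255., 277.]), array([257., 312.])]
1 0.0225 [array([353., 253.]), array([352., 283.])] [array([360., 277.]), array([359., 312.])]
1 0.031 [array([367., 253.]), array([366., 283.])] [array([377., 277.]), array([375., 312.])]
0.87 rect c=(644,238) 74x55 long axis 68.6 | circle c=(645,237) d=74
0.84 rect c=(624,149) 59x33 long axis 166.2 | circle c=(623,145) d=63
```

View pics/w6.png

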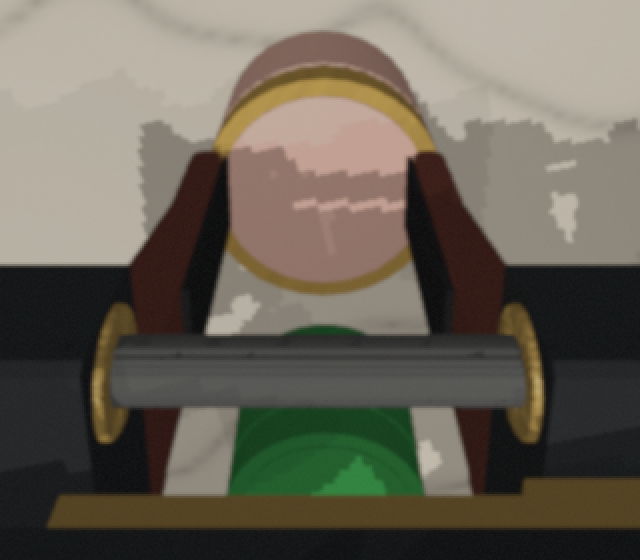

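```bash
python3 - <<'E'
from m import *
print([a for a in dir(ctrl) if a[0]!='_'], ctrl.pinch_z)
d=eyes.capture("scene"); im=d["image"].copy()
x=np.array([np.cos(np.radians(-13.8)),np.sin(np.radians(-13.8)),0])
T=np.array([.6405,.2325,.0145])
x0,y0=390,130
o=cv2.resize(im[y0:y0+120,x0:x0+120],(600,600),interpolation=cv2.INTER_CUBIC)
for s in(-1,1):
  for w in (.0225,.031,.036):
    for z,col in ((0,(0,255,0)),(.019,(0,0,255)),(.036,(255,255,0))):
      p=(proj(d,T+s*w*x+[0,0,z])-[x0,y0])*5; cv2.circle(o,tuple(int(v) for v in p),4,col,-1)
save(o,"s7.png")
E
```

```text
['MotionError', 'pinch_z', 'state'] 0.0187
```

View pics/s7.png

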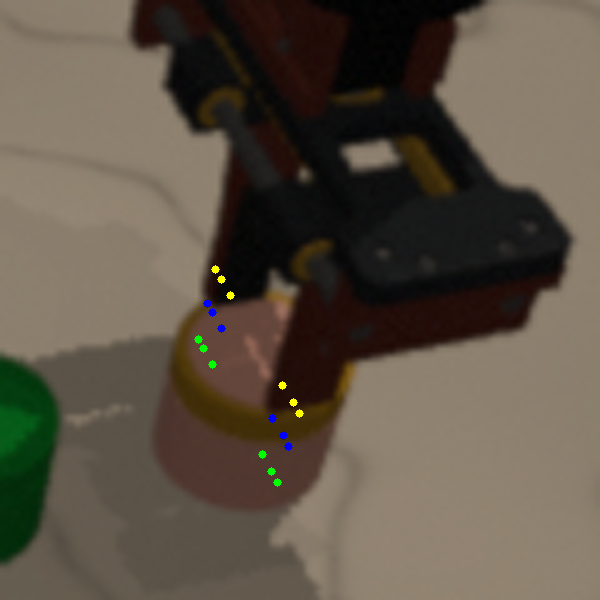

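All three views agree: the visible fingertips end about 36 mm above the reported TCP, so the jaws closed just over the lid at z≈0.05. From here I treat the real tips as TCP + 0.036. I'll open, go lower while watching the force, and grip again.

```bash

python3 -m pendant '{"xyz":[[0,0,3],[0,0,0],[0,0,0],[0,0,0],[0,0,0],[0,0,0]],"twist":[0,0,0,0,0,0]}' 87
python3 -m pendant '{"xyz":[[1,2,-5],[0,0,-5],[0,0,-5],[0,0,0],[0,0,0]],"twist":[0,0,0,0,0]}'
python3 - <<'E'
from m import *
d=eyes.capture("scene"); e=eyes.capture("wrist")
o=np.hstack([cv2.resize(d["image"][120:260,370:520],(429,400),interpolation=cv2.INTER_CUBIC),cv2.resize(e["image"][200:400,160:480],(371,400))]); save(o,"s8.png")
E
```

```text
t: 9.83
ee_pos: [0.6419, 0.2328, 0.0189]
eef_rot: [180.0, 0.0, -13.8]
contact_force: [0.5, 0.1, 0.4]
gripper_width: 0.93
t: 10.25
ee_pos: [0.6424, 0.2347, 0.0032]
eef_rot: [180.0, 0.1, -13.8]
contact_force: [0.1, 0.1, 0.0]
gripper_width: 0.995
```

View pics/s8.png

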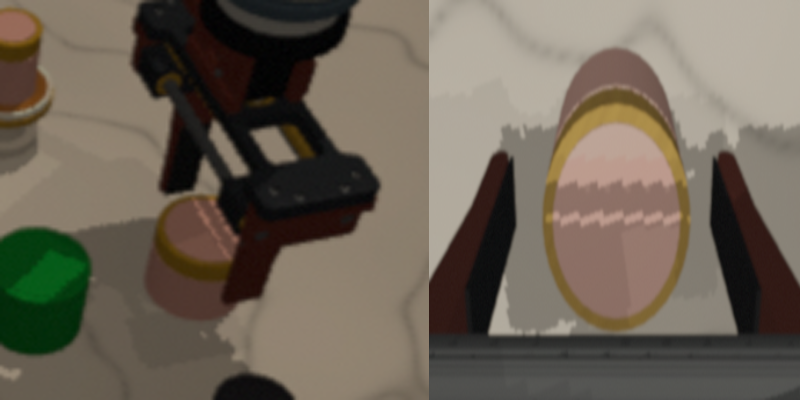

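The tin is now clearly between the fingers, with its lid at (618,215) centred. I go 13 mm lower and close.

```bash

python3 -m pendant '{"xyz":[[0,0,-5],[0,0,-4],[0,0,-4],[0,0,0],[0,0,0]],"twist":[0,0,0,0,0]}'
python3 -m pendant '{"xyz":[[0,0,0],[0,0,0],[0,0,0],[0,0,0],[0,0,0],[0,0,0]],"twist":[0,0,0,0,0,0]}' 45
```

```text
t: 10.77
ee_pos: [0.6426, 0.2347, -0.0095]
eef_rot: [180.0, 0.0, -13.8]
contact_force: [0.0, 0.0, 0.4]
gripper_width: 0.993
t: 11.27
ee_pos: [0.6433, 0.2349, -0.0087]
eef_rot: [-180.0, -0.0, -13.8]
contact_force: [1.0, -0.9, 1.1]
gripper_width: 0.7
```

Gripped at 61.5 mm. I lift and carry it to the round stand.

```bash

python3 -m pendant '{"xyz":[[0,0,20],[0,0,35],[0,0,35],[0,0,30],[-16,-37,0],[-16,-37,0],[-16,-37,0],[-16,-37,0]],"twist":[0,0,0,0,0,0,0,0]}'
python3 -m pendant '{"xyz":[[-16,-37,0],[-16,-37,0],[-16,-37,0],[-16,-37,0],[-16,-37,0],[-16,-37,0],[-16,-37,0],[-14,-36,0]],"twist":[0,0,0,0,0,0,0,0]}'
python3 -m pendant '{"xyz":[[0,-10,-20],[0,0,-30],[0,0,0],[0,0,0],[0,0,0]],"twist":[0,0,0,0,0]}'
python3 - <<'E'
from m import *
c=eyes.capture("wrist");save(c["image"],"w9.png")
for n,z in (("round_stand",.035),("round_tin",ctrl.state()["ee_pos"][2]+.059)):
    for r in finder.cut_out("wrist",n)[:2]: print(n,round(r["p"],2),rect(c,r["mask"],z))
E
```

```text
t: 11.93
ee_pos: [0.5774, 0.0857, 0.1109]
eef_rot: [180.0, 0.0, -13.7]
contact_force: [0.6, -0.3, -3.0]
gripper_width: 0.7
t: 12.6
ee_pos: [0.4512, -0.2095, 0.1109]
eef_rot: [-180.0, 0.0, -13.8]
contact_force: [0.5, 0.2, -2.7]
gripper_width: 0.703
t: 13.02
ee_pos: [0.4531, -0.2178, 0.0616]
eef_rot: [-180.0, 0.0, -13.7]
contact_force: [-0.5, 0.2, -2.9]
gripper_width: 0.696
round_stand 0.63 rect c=(456,-209) 90x63 long axis 166.3 | circle c=(452,-222) d=91
round_tin 0.55 rect c=(455,-209) 67x61 long axis 76.3 | circle c=(455,-213) d=74
```

View pics/w9.png

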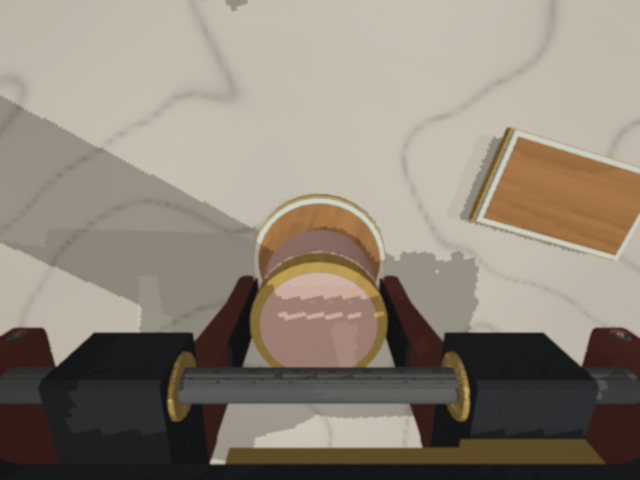

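The tin is held upright, lid centred about (319,318). The stand circle is centred about (320,258).

```bash
python3 - <<'E'
from m import *
c=eyes.capture("wrist")
print(ray(c,319,316,.1206),ray(c,320,257,.035), ctrl.state()["ee_pos"])
S=[.453,-.2195,.035]
for cc,r,z in ((S,.045,.035),(ray(c,319,316,.1206),.031,.1206)):
    P=np.array([proj(c,[cc[0]+r*np.cos(a),cc[1]+r*np.sin(a),z]) for a in np.linspace(0,6.28,90)]); print(P.min(0),P.max(0))
E
```

```text
[ 0.45444979 -0.21664202  0.1206    ] [ 0.45447977 -0.22106053  0.035     ] [ 0.45398462 -0.21800235  0.06226015]
[251.62601941 190.18715973] [383.0263372  313.63044932]
[249.71183405 250.88804974] [388.20053409 373.76956281]
```

```bash

python3 -m pendant '{"xyz":[[-1,-3,-20],[0,0,-10],[0,0,-4],[0,0,-1],[0,0,0],[0,0,0]],"twist":[0,0,0,0,0,0]}'
python3 -m pendant '{"xyz":[[0,0,0],[0,0,0],[0,0,0],[0,0,0],[0,0,30],[0,0,35],[0,0,35],[0,0,30]],"twist":[0,0,0,0,0,0,0,0]}' 87
```

```text
t: 13.72
ee_pos: [0.4523, -0.2211, 0.0264]
eef_rot: [180.0, -0.0, -13.8]
contact_force: [0.7, 0.2, -2.2]
gripper_width: 0.704
t: 14.38
ee_pos: [0.4521, -0.2212, 0.1581]
eef_rot: [180.0, -0.0, -13.8]
contact_force: [0.3, -0.3, -0.9]
gripper_width: 0.994
```

```bash

python3 -m pendant '{"xyz":[[0,10,20],[0,20,0],[0,20,0],[0,20,0],[0,20,0],[0,20,0],[0,20,0],[0,20,0]],"twist":[-7,-7,-7,-7,-7,-7,-7,-7]}'
python3 -m pendant '{"xyz":[[0,20,0],[0,20,0],[0,20,0],[2,10,0],[0,0,0],[0,0,0]],"twist":[-7,-7,-7,-3,0,0]}'
python3 - <<'E'
from m import *
c=eyes.capture("wrist");save(c["image"],"w10.png"); print(ctrl.state()["ee_pos"],ctrl.state()["eef_rot"])
for n in ("oblong_tin","square_tin"):
    for r in finder.cut_out("wrist",n)[:2]: print(n,round(r["p"],2),rect(c,r["mask"],H[n]))
c=eyes.capture("top")
for n in ("round_tin","round_stand","small_tin","small_stand"):
    for r in finder.cut_out("top",n)[:2]: print(n,round(r["p"],2),rect(c,r["mask"],dict(H,small_tin=.095,round_tin=.085)[n]))
E
```

```text
t: 15.05
ee_pos: [0.4519, -0.0703, 0.1762]
eef_rot: [-180.0, -0.0, -70.1]
contact_force: [0.1, -1.0, 0.2]
gripper_width: 0.986
t: 15.55
ee_pos: [0.454, -0.001, 0.1761]
eef_rot: [-180.0, -0.0, -93.6]
contact_force: [-0.3, -0.7, 0.4]
gripper_width: 0.995
[ 0.45395185 -0.00140634  0.17608681] [-1.79995898e+02 -1.34850421e-02 -9.36169144e+01]
oblong_tin 0.71 rect c=(455,-4) 81x34 long axis 175.6 | circle c=(455,-3) d=86
square_tin 0.71 rect c=(459,-29) 68x19 long axis 4.2 | circle c=(459,-24) d=68
round_tin 0.92 rect c=(453,-216) 70x61 long axis 87.4 | circle c=(452,-216) d=73
round_tin 0.81 rect c=(614,121) 62x59 long axis 43.9 | circle c=(615,121) d=64
round_stand 0.77 rect c=(457,-210) 90x72 long axis 158.6 | circle c=(455,-219) d=93
round_stand 0.3 rect c=(462,209) 52x40 long axis 114.9 | circle c=(462,209) d=52
small_tin 0.74 rect c=(467,195) 50x41 long axis 106.6 | circle c=(468,195) d=51
small_stand 0.87 rect c=(465,192) 65x52 long axis 18.6 | circle c=(463,198) d=65
small_stand 0.6 rect c=(618,-213) 108x65 long axis 150.9 | circle c=(619,-212) d=119
```

View pics/w10.png

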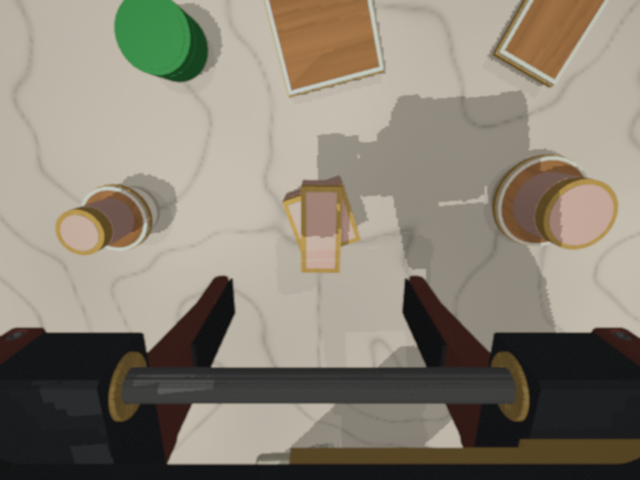

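Both round tins stand centred on their stands, at (80,232) and (580,214). The oblong tin at (320,229) lines up with the jaws. I descend so the tips reach z≈0.062.

```bash

python3 -m pendant '{"xyz":[[0,-1,-35],[0,0,-35],[0,0,-35],[0,0,-25],[0,0,-13],[0,0,-6],[0,0,0],[0,0,0]],"twist":[0,0,0,0,0,0,0,0]}'
python3 -m pendant '{"xyz":[[0,0,0],[0,0,0],[0,0,0],[0,0,0],[0,0,0],[0,0,0],[0,0,0],[0,0,0]],"twist":[0,0,0,0,0,0,0,0]}' 18
```

```text
t: 16.62
ee_pos: [0.4544, -0.0023, 0.0273]
eef_rot: [-180.0, -0.0, -93.8]
contact_force: [-0.1, -0.2, 0.5]
gripper_width: 0.994
t: 17.28
ee_pos: [0.454, -0.0021, 0.0271]
eef_rot: [-180.0, -0.0, -93.8]
contact_force: [0.2, -1.2, -0.2]
gripper_width: 0.421
```

```bash

python3 -m pendant '{"xyz":[[0,0,0],[0,0,0],[0,0,0]],"twist":[0,0,0]}'
python3 -m pendant '{"xyz":[[0,0,15],[0,0,30],[0,0,25],[22,-28,0],[28,-36,0],[28,-36,0],[28,-36,0],[28,-36,0]],"twist":[0,0,0,0,-5,-5,-5,-5]}'
python3 -m pendant '{"xyz":[[28,-36,0],[4,-4,0],[0,0,-15],[0,0,-10],[0,0,0],[0,0,0],[0,0,0]],"twist":[-5,0,0,0,0,0,0]}'
python3 - <<'E'
from m import *
c=eyes.capture("wrist");save(c["image"],"w11.png"); s=ctrl.state();print(s["ee_pos"],s["eef_rot"])
for n,z in (("oblong_stand",.035),("oblong_tin",s["ee_pos"][2]+.063),("square_tin",.05),("square_stand",.03)):
    for r in finder.cut_out("wrist",n)[:2]: print(n,round(r["p"],2),rect(c,r["mask"],z))
E
```

```text
t: 17.53
ee_pos: [0.454, -0.0022, 0.027]
eef_rot: [180.0, -0.0, -93.8]
contact_force: [-1.1, -0.7, 0.9]
gripper_width: 0.387
t: 18.2
ee_pos: [0.5789, -0.1633, 0.0969]
eef_rot: [180.0, 0.0, -114.0]
contact_force: [1.4, 0.4, -1.6]
gripper_width: 0.383
t: 18.78
ee_pos: [0.6076, -0.1979, 0.0721]
eef_rot: [180.0, -0.0, -118.7]
contact_force: [0.3, 0.2, -1.1]
gripper_width: 0.386
[ 0.60792075 -0.1980873   0.07249839] [-1.79984497e+02  3.97665017e-03 -1.18719029e+02]
oblong_stand 0.89 rect c=(622,-220) 103x62 long axis 150.3 | circle c=(622,-220) d=119
oblong_tin 0.84 rect c=(619,-205) 69x34 long axis 151.3 | circle c=(618,-205) d=74
square_stand 0.65 rect c=(626,-22) 102x77 long axis 100.3 | circle c=(627,-27) d=116
```

View pics/w11.png

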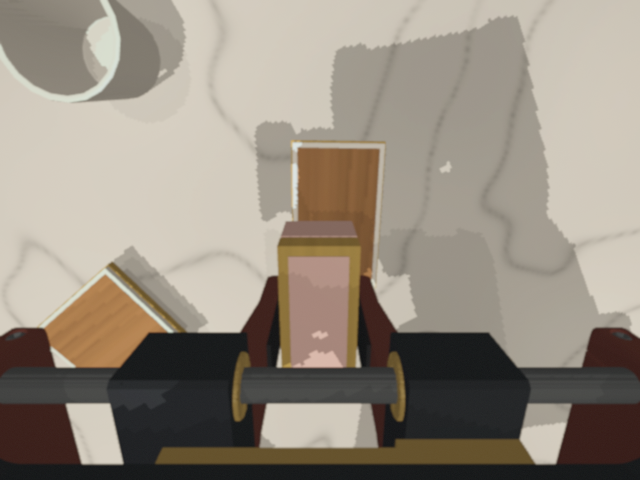

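The oblong tin is held square to the stand. Its lid's far edge is at (319,238), and the stand's far edge runs (293–385,142).

```bash
python3 - <<'E'
from m import *
c=eyes.capture("wrist"); s=ctrl.state()
zl=s["ee_pos"][2]+.063
a=np.radians(151-180); 
ax=np.array([np.cos(a),np.sin(a),0]); 
f=ray(c,319.5,238,zl); print("far",f,"centre",f-ax*.038,f+ax*.038, s["ee_pos"])
l,r=ray(c,293,142,.035),ray(c,385,143,.035); m=(l+r)/2; print("stand",l,r,m-ax*.052,m+ax*.052)
for q in ((.6205,-.215),(.622,-.22)):
  print([proj(c,np.array([q[0],q[1],.035])+sx*.052*ax+sy*.03*np.array([-ax[1],ax[0],0])).round() for sx in(-1,1) for sy in(-1,1)])
E
```

```text
far [ 0.64277132 -0.21861808  0.13559456] centre [ 0.60953577 -0.20019531  0.13559456] [ 0.67600687 -0.23704085  0.13559456] [ 0.60815562 -0.19848596  0.07259456]
stand [ 0.68041218 -0.21994808  0.035     ] [ 0.65110867 -0.2721277   0.035     ] [ 0.6202802  -0.22082779  0.035     ] [ 0.71124065 -0.27124799  0.035     ]
[array([369., 292.]), array([288., 291.]), array([377., 147.]), array([285., 146.])]
[array([374., 287.]), array([293., 287.]), array([383., 141.]), array([290., 140.])]
```

```bash

python3 -m pendant '{"xyz":[[12,-20,0],[0,0,-25],[0,0,-15],[0,0,0],[0,0,0],[0,0,0]],"twist":[0,0,0,0,0,0]}'
python3 - <<'E'
from m import *
c=eyes.capture("wrist");save(c["image"][120:420,170:470].repeat(2,0).repeat(2,1),"w12.png"); s=ctrl.state();print(s["ee_pos"],s["eef_rot"])
d=eyes.capture("top")
for n,z in (("oblong_stand",.035),("oblong_tin",s["ee_pos"][2]+.063)):
    for r in finder.cut_out("top",n)[:2]: print(n,round(r["p"],2),rect(d,r["mask"],z))
E
```

```text
t: 19.58
ee_pos: [0.6197, -0.2182, 0.0322]
eef_rot: [180.0, -0.0, -118.7]
contact_force: [0.0, 0.6, -1.2]
gripper_width: 0.388
[ 0.62018657 -0.21840218  0.03273726] [-1.79964355e+02  7.11152743e-03 -1.18748007e+02]
oblong_stand 0.58 rect c=(594,-197) 56x42 long axis 59.5 | circle c=(595,-197) d=67
oblong_tin 0.59 rect c=(593,-191) 26x25 long axis 81.6 | circle c=(593,-193) d=32
```

View pics/w12.png

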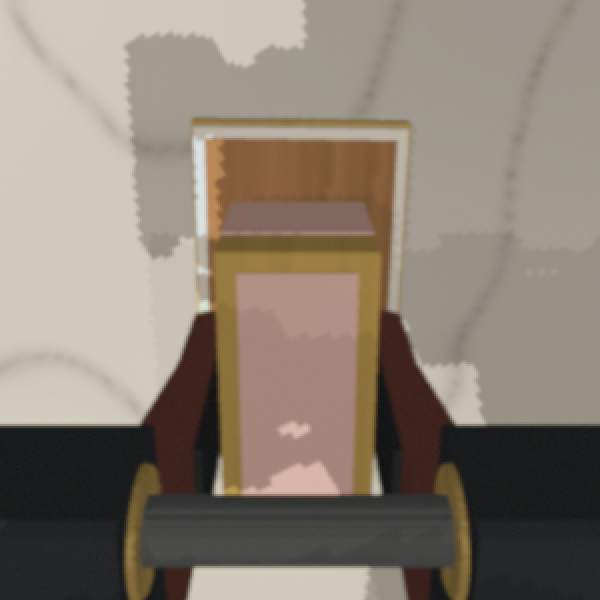

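The tin is centred over the stand to about a millimetre. I lower it and release.

```bash

python3 -m pendant '{"xyz":[[0,0,-10],[0,0,-6],[0,0,-3],[0,0,-1],[0,0,0],[0,0,0]],"twist":[0,0,0,0,0,0]}'
python3 -m pendant '{"xyz":[[0,0,0],[0,0,0],[0,0,0],[0,0,0],[0,0,0],[0,0,30],[0,0,35],[0,0,35]],"twist":[0,0,0,0,0,0,0,0]}' 60
python3 -m pendant '{"xyz":[[-18,26,30],[-28,36,10],[-28,36,0],[-28,36,0],[-28,36,0],[-28,36,0],[-8,10,0]],"twist":[6,6,6,6,6,6,6]}' 87
python3 -m pendant '{"xyz":[[0,0,0],[0,0,0],[0,0,0]],"twist":[2,0,0]}'
python3 - <<'E'
from m import *
c=eyes.capture("wrist");save(c["image"],"w13.png"); s=ctrl.state();print(s["ee_pos"],s["eef_rot"])
for cam in("wrist","top"):
  c=eyes.capture(cam)
  for n,z in (("square_tin",.05),("square_stand",.03),("oblong_tin",.075),("oblong_stand",.035)):
    for r in finder.cut_out(cam,n)[:2]: print(cam,n,round(r["p"],2),rect(c,r["mask"],z))
E
```

```text
t: 20.28
ee_pos: [0.6192, -0.2183, 0.012]
eef_rot: [179.9, -0.0, -118.8]
contact_force: [-2.9, 2.0, 5.1]
gripper_width: 0.383
t: 20.95
ee_pos: [0.6191, -0.2183, 0.1122]
eef_rot: [179.9, -0.0, -118.8]
contact_force: [0.5, -0.2, 0.5]
gripper_width: 0.683
t: 21.53
ee_pos: [0.4629, -0.0171, 0.1493]
eef_rot: [179.8, 0.1, -76.4]
contact_force: [-0.1, 0.3, -0.4]
gripper_width: 0.991
t: 21.78
ee_pos: [0.4678, -0.02, 0.1499]
eef_rot: [-180.0, -0.0, -74.8]
contact_force: [0.5, -0.1, 0.6]
gripper_width: 0.988
[ 0.46791798 -0.02026301  0.14982875] [-1.79959943e+02 -1.72728379e-02 -7.48582436e+01]
wrist square_tin 0.92 rect c=(455,-4) 70x61 long axis 15.2 | circle c=(455,-4) d=88
wrist square_stand 0.75 rect c=(613,-17) 90x82 long axis 100.6 | circle c=(614,-17) d=120
wrist oblong_tin 0.61 rect c=(608,-203) 78x53 long axis 151.2 | circle c=(612,-195) d=81
wrist oblong_stand 0.83 rect c=(620,-215) 109x68 long axis 151.3 | circle c=(619,-214) d=122
wrist oblong_stand 0.67 rect c=(612,-17) 88x81 long axis 100.8 | circle c=(612,-17) d=119
top square_tin 0.55 rect c=(618,-217) 83x40 long axis 150.9 | circle c=(617,-217) d=90
top square_stand 0.8 rect c=(617,-13) 89x88 long axis 99.2 | circle c=(618,-13) d=117
top oblong_tin 0.81 rect c=(617,-211) 83x40 long axis 150.9 | circle c=(617,-212) d=86
top oblong_stand 0.77 rect c=(619,-215) 106x64 long axis 150.9 | circle c=(619,-215) d=119
top oblong_stand 0.3 rect c=(461,209) 52x41 long axis 114.8 | circle c=(462,209) d=52
```

View pics/w13.png

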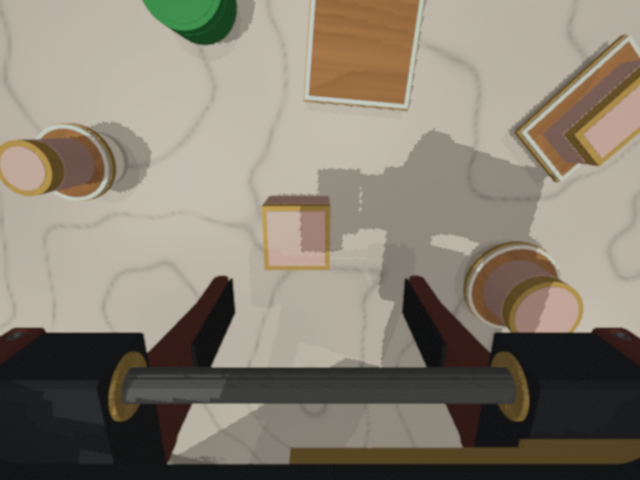

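The oblong tin is on its stand at top right. The square tin's lid is at (297,237), aligned with the jaws and about 17 mm to the left of their centre line.

```bash
python3 - <<'E'
from m import *
c=eyes.capture("wrist"); print(ray(c,297,237,.05))
E
python3 -m pendant '{"xyz":[[-18,15,-20],[0,0,-35],[0,0,-30],[0,0,0],[0,0,0]],"twist":[0,0,0,0,0]}'
python3 - <<'E'
from m import *
c=eyes.capture("wrist"); save(c["image"],"w14.png"); s=ctrl.state();print(s["ee_pos"])
for r in finder.cut_out("wrist","square_tin")[:1]: print(rect(c,r["mask"],.05))
E
```

```text
[ 0.45193133 -0.00523546  0.05      ]
t: 22.8
ee_pos: [0.4482, -0.005, 0.0639]
eef_rot: [179.8, 0.1, -74.8]
contact_force: [0.1, -0.2, -0.4]
gripper_width: 0.992
[ 0.44960441 -0.00509308  0.06508872]
rect c=(455,-4) 69x61 long axis 15.3 | circle c=(453,-4) d=88
```

```bash

python3 -m pendant '{"xyz":[[1,0,-30],[0,0,-25],[0,0,-12],[0,0,-7],[0,0,0],[0,0,0]],"twist":[0,0,0,0,0,0]}'
python3 -m pendant '{"xyz":[[0,0,0],[0,0,0],[0,0,0],[0,0,0],[0,0,0],[0,0,0],[0,0,0],[0,0,0]],"twist":[0,0,0,0,0,0,0,0]}' 45
```

```text
t: 23.4
ee_pos: [0.4516, -0.0052, -0.0083]
eef_rot: [-179.9, -0.0, -74.8]
contact_force: [-0.0, 0.0, 0.6]
gripper_width: 0.992
t: 24.07
ee_pos: [0.4507, -0.005, -0.0089]
eef_rot: [-180.0, -0.0, -74.8]
contact_force: [-0.7, 1.1, 6.7]
gripper_width: 0.684
```

```bash

python3 -m pendant '{"xyz":[[0,0,15],[0,0,30],[0,0,30],[30,-2,0],[35,-2,0],[35,-2,0],[35,-2,0],[15,0,0]],"twist":[0,0,0,0,-3,-3,0,0]}'
python3 -m pendant '{"xyz":[[0,0,-10],[0,0,0],[0,0,0],[0,0,0]],"twist":[0,0,0,0]}'
python3 - <<'E'
from m import *
c=eyes.capture("wrist"); save(c["image"],"w15.png"); s=ctrl.state();print(s["ee_pos"],s["eef_rot"])
for n,z in (("square_tin",s["ee_pos"][2]+.059),("square_stand",.03)):
    for r in finder.cut_out("wrist",n)[:2]: print(n,round(r["p"],2),rect(c,r["mask"],z))
E
```

```text
t: 24.73
ee_pos: [0.605, -0.0134, 0.066]
eef_rot: [-179.8, -0.1, -80.8]
contact_force: [0.2, -0.8, -3.3]
gripper_width: 0.683
t: 25.07
ee_pos: [0.598, -0.0129, 0.0548]
eef_rot: [179.8, 0.0, -80.8]
contact_force: [-0.2, 0.3, -2.3]
gripper_width: 0.681
[ 0.59859756 -0.01295022  0.0552431 ] [ 1.79884775e+02  2.39970152e-02 -8.07619635e+01]
square_tin 0.9 rect c=(608,-12) 68x60 long axis 9.3 | circle c=(605,-13) d=85
square_stand 0.93 rect c=(624,-15) 89x80 long axis 100.3 | circle c=(623,-15) d=118
```

View pics/w15.png

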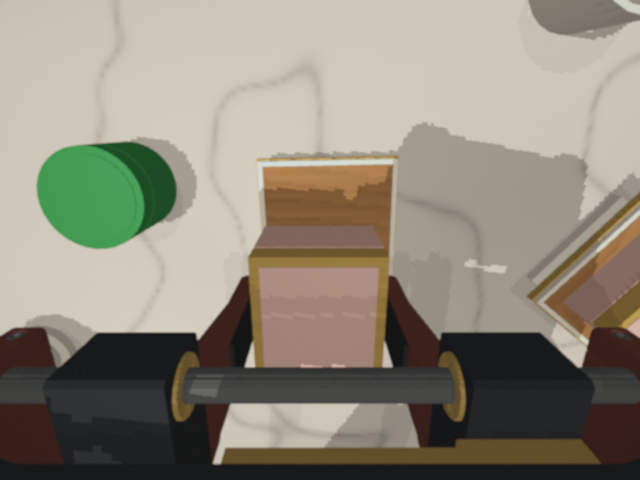

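The tin is held straight, lid far edge centred (319.5,252). The stand's far edge runs (258,160)–(397,157).

```bash
python3 - <<'E'
from m import *
c=eyes.capture("wrist"); s=ctrl.state(); a=np.radians(9.5); ax=np.array([np.cos(a),np.sin(a),0])
f=ray(c,319.5,252,s["ee_pos"][2]+.059); print("tin",f-ax*.030)
l,r=ray(c,258,160,.03),ray(c,397,157,.03); d=l-r; print("stand",(l+r)/2-ax*.044, np.linalg.norm(d), np.degrees(np.arctan2(d[1],d[0]))-90, s["ee_pos"])
E
```

```text
tin [ 0.60209184 -0.01371159  0.11494461]
stand [ 0.62002702 -0.01615551  0.03      ] 0.08692293745782227 10.469571176278222 [ 0.59987034 -0.01302064  0.05594461]
```

```bash

python3 -m pendant '{"xyz":[[17,-2,0],[0,0,-15],[0,0,-10],[0,0,-5],[0,0,-3],[0,0,0],[0,0,0],[0,0,0]],"twist":[1,0,0,0,0,0,0,0]}'
python3 -m pendant '{"xyz":[[0,0,-1],[0,0,0],[0,0,0]],"twist":[0,0,0]}'
```

```text
t: 25.93
ee_pos: [0.6175, -0.015, 0.023]
eef_rot: [-180.0, -0.0, -79.8]
contact_force: [0.6, -0.0, -2.8]
gripper_width: 0.678
t: 26.18
ee_pos: [0.6175, -0.0151, 0.0219]
eef_rot: [-180.0, -0.0, -79.8]
contact_force: [-0.8, 0.4, -2.8]
gripper_width: 0.682
```

```bash

python3 -m pendant '{"xyz":[[0,0,-1],[0,0,0],[0,0,0]],"twist":[0,0,0]}'
python3 -m pendant '{"xyz":[[0,0,0],[0,0,0],[0,0,0],[0,0,0],[0,0,0],[0,0,30],[0,0,35],[0,0,35]],"twist":[0,0,0,0,0,0,0,0]}' 87
python3 -m pendant '{"xyz":[[-35,0,35],[-35,0,35],[-35,0,0],[-35,0,0],[-35,0,0],[-35,0,0],[-35,0,0],[0,0,0]],"twist":[0,0,0,0,0,0,0,0]}'
python3 -m pendant '{"xyz":[[0,0,0],[0,0,0],[0,0,0],[0,0,0],[0,0,0],[0,0,0]],"twist":[0,0,0,0,0,0]}'
python3 - <<'E'
from m import *
Z=dict(H,small_tin=.095,round_tin=.085,square_tin=.08,oblong_tin=.075)
for cam in("scene","top"):
  c=eyes.capture(cam); im=c["image"].copy()
  for n in ("small","round","oblong","square"):
    for k in("_tin","_stand"):
      for r in finder.search_frame(cam,n+k)[:1]: print(cam,n+k,round(r["p"],2),world(c,r["position"]).round(3))
      for r in finder.cut_out(cam,n+k)[:1]:
        if cam=="top": print("  ",rect(c,r["mask"],Z[n+k]))
  for n in("jar","cup"):
    for r in finder.search_frame(cam,n)[:1]: print(cam,n,world(c,r["position"]).round(3))
  # stand-based predicted tin lid outlines
  for (x,y,z,kind,a) in ((.463,.199,.095,.02,0),(.453,-.221,.085,.031,0),(.620,-.218,.075,(.038,.017),151),(.618,-.015,.08,(.03,.03),10)):
    if kind.__class__ is float: P=[[kind*np.cos(t),kind*np.sin(t)] for t in np.linspace(0,6.28,40)]
    else:
      A=np.radians(a);u=np.array([np.cos(A),np.sin(A)]);v=np.array([-u[1],u[0]]);P=[sx*kind[0]*u+sy*kind[1]*v for sx,sy in((1,1),(1,-1),(-1,-1),(-1,1))]
    Q=np.array([proj(c,[x+p[0],y+p[1],z]) for p in P]); cv2.polylines(im,[Q.round().astype(int)],True,(0,0,255),1)
  save(cv2.resize(im[110:430,110:480] if cam=="scene" else im[195:355,160:460],(694,600) if cam=="scene" else (800,427),interpolation=cv2.INTER_CUBIC),"end_%s.png"%cam)
E
```

```text
t: 26.43
ee_pos: [0.6176, -0.0151, 0.0212]
eef_rot: [-180.0, -0.0, -79.8]
contact_force: [-1.6, -0.0, 3.4]
gripper_width: 0.681
t: 27.1
ee_pos: [0.6164, -0.015, 0.1208]
eef_rot: [179.9, 0.0, -79.8]
contact_force: [0.6, 0.8, 0.5]
gripper_width: 0.992
t: 27.77
ee_pos: [0.3762, -0.0147, 0.1785]
eef_rot: [179.7, 0.1, -79.8]
contact_force: [0.0, -0.1, -0.8]
gripper_width: 0.99
t: 28.27
ee_pos: [0.384, -0.0151, 0.1794]
eef_rot: [180.0, 0.0, -79.8]
contact_force: [0.1, 0.9, -0.5]
gripper_width: 0.993
scene small_tin 0.56 [0.481 0.191 0.081]
scene small_stand 0.55 [0.477 0.185 0.038]
scene round_tin 0.9 [0.626 0.114 0.049]
scene round_stand 0.78 [ 0.479 -0.219  0.031]
scene oblong_tin 0.88 [ 0.631 -0.216  0.072]
scene oblong_stand 0.64 [ 0.654 -0.218  0.04 ]
scene square_tin 0.56 [ 0.631 -0.018  0.081]
scene square_stand 0.91 [ 0.65  -0.038  0.029]
scene jar [0.782 0.141 0.055]
scene cup [ 0.779 -0.139  0.035]
top small_tin 0.73 [0.466 0.196 0.095]
   rect c=(467,195) 49x37 long axis 114.8 | circle c=(468,195) d=49
top small_stand 0.63 [0.473 0.186 0.045]
   rect c=(465,194) 66x58 long axis 10.2 | circle c=(465,198) d=67
top round_tin 0.8 [ 0.45  -0.216  0.082]
   rect c=(614,121) 65x56 long axis 43.6 | circle c=(613,121) d=67
top round_stand 0.83 [ 0.468 -0.202  0.035]
   rect c=(456,-211) 91x70 long axis 154.1 | circle c=(453,-219) d=93
top oblong_tin 0.71 [ 0.62  -0.213  0.074]
   rect c=(617,-212) 81x39 long axis 151.1 | circle c=(617,-211) d=87
top oblong_stand 0.63 [ 0.618 -0.205  0.037]
   rect c=(619,-215) 108x64 long axis 150.1 | circle c=(619,-215) d=120
top square_tin 0.58 [ 0.62  -0.012  0.079]
   rect c=(617,-13) 63x60 long axis 10.2 | circle c=(617,-13) d=82
top square_stand 0.77 [ 0.605 -0.015  0.032]
   rect c=(617,-13) 94x92 long axis 99.7 | circle c=(618,-13) d=122
top jar [0.77  0.158 0.074]
top cup [ 0.795 -0.142  0.031]
```

Tin and stand positions agree to within about 5 mm, the heights fit, and the jar and cup haven't moved. The arm is clear, so I'm handing in.

```bash
python3 -c "
from plant import sign_off; print(sign_off())"
```

```text
the job is handed in; nothing more can be done
None
```

I took both stacks apart and set each of the four tins on its own stand, then let go and backed the arm off. I handed the job in at about 28 s; sign-off reports no verdict.

**Last checks:**

| Tin | Offset from stand centre, top camera | Angle to stand |
|---|---|---|
| Small round | about 3–5 mm | – |
| Large round | about 3–4 mm | – |
| Oblong | about 3–4 mm | within 1° |
| Square | about 1 mm | within 1° |

- **Height:** the measured tin heights fit tins standing flat on the stand tops.
- **Jar and cup:** both cameras put the cup, and the scene camera the jar, within about 4 mm of where they started. The top view missed the jar at the start, so only the scene camera compares it.

**What went wrong or disagreed:**
- **Fingertips:** the visible tips end about 36 mm above the reported TCP. The first grip on the round tin closed just above its lid, so I went about 25 mm lower and gripped again. The small tin had been gripped just before that, so probably only by its lid edge, but it stood centred afterwards.
- **Finder:** on the last look it reported the green look-alike as the best match for the round tin's outline. I used its position report on the stand instead.
- **Scene camera:** its positions come out 10–30 mm nearer the camera than the top view's, because it sees the front faces, so I took centring from the top view.
- **Final picture:** I had reached the viewing limit, so the finished scene was checked by numbers only. The square tin was the one I never saw on its stand.

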